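Clay mushrooms into the display stand

TASK

Stand the two fired clay mushrooms in the wooden display stand, one in each pocket: the big mushroom in the wide pocket and the small one in the narrow pocket, each upright with its foot right down on the pocket's floor. Fired clay chips, so lower each stem into its pocket before letting go; do not let a mushroom fall from above the stand.

Things in the scene. Friction and masses are not known exactly. Their poses are not given: they have to be found in the camera images.
- big_mushroom: Big fired clay mushroom, loose, upright on the table, 82 mm tall, 140 to 260 g: pale round stem 48 mm across at the foot, 40 mm under the cap; brown-red cap 64 mm across, 46 to 82 mm above the foot, its side upright from 50 to 64 mm (grip there), domed above. Origin: centre of the foot's underside; z up the stem. A clay pear and a small clay bowl stand near, 105 mm or more away.
- small_mushroom: Small fired clay mushroom, loose, upright on the table, 66 mm tall, 40 to 80 g: pale round stem 24 mm across at the foot, 18 mm under the cap; brown-red cap 38 mm across, 42 to 66 mm above the foot, its side upright from 45 to 56 mm (grip there), domed above. Origin: centre of the foot's underside; z up the stem. The pear (72 mm tall) and bowl (62 mm wide) are of the same clay.
- wide_pocket (a point): Centre of the mouth of the stand's wide pocket: a round blind hole 70 mm across, 20 mm deep. The stand is a brown wooden block 220 x 110 mm, 30 mm high, fixed on the table at any angle, with its two pockets 110 mm apart on its long middle line. z up, y along the stand's long side towards the narrow pocket.
- narrow_pocket (a point): Centre of the mouth of the stand's narrow pocket: a round blind hole 44 mm across, 20 mm deep, its mouth 30 mm above the table. The floors of both pockets are 10 mm above the table. z up, y along the stand's long side away from the wide pocket.

How it is judged:
By the outcome, as a careful person would: the job done as asked, in the order asked, and still so for the second after the job is handed in, with the robot touching nothing.
It also fails if it takes over 64 s, if anything falls off the work surface, if the arm or the gripper's body presses on something with over 40 N, if the wrist force passes 120 N, or if a joint passes its speed limit or range.

ROBOT

A 6-joint arm with a two-finger parallel gripper is mounted at the origin on the work surface. World frame = base frame: x ahead of the robot, y to its left, z up, the work surface at z = 0. Lengths are in m, angles in rad, forces in N, time in s.
With the tool pointing down it reaches from about 0.275 to 0.725 m from the base axis. Payload 5.6 kg.
Tool frame: the origin (TCP) lies on the mounting face of the last link; the fingertips stand 173 mm ahead of it and the grasp point (between the pads) lies 155 mm ahead of it; z points along the fingers, y is the line along which they close (so a half turn about z gives the same grasp; the last joint's range is limited). The gripper opens to 85 mm and grips with 20 to 120 N. Pads are 22 mm wide; open, the fingers measure 114 mm over their backs; the gripper's body (76 mm by 85 mm) begins 54 mm behind the grasp point. The pads swing forward as they close: fully open they stand 13 mm farther back than shut.
Start: joints at [-0.876, 0.255, 0.108, 0, -1.424, -0.285], TCP at [0.219, -0.504, 0.405] pointing down, gripper open.
Joint ranges: [-2.95, 2.95], [-1.21, 1.97], [-1.09, 1.5], [-2.87, 1.71], [-2.94, -0.07], [-3.05, 3.05]. Speed limits (rad/s): [2.57, 2.57, 3.14, 3.14, 3.14, 3.14].

INTERFACE

Orientations are given as a unit quaternion [w, x, y, z].
In Python, from cell import monitor, imaging, job gives the robot as it stands.
- The arm moves only by the tool step_arm, never from a script. Its argument "commands" is a list that holds one entry, the list of rows, each a list of 6 numbers: the shift along the tool's x, y, z in units of 30 mm (1.0 is 30 mm), then the turn, a rotation vector about the tool's x, y, z in units of 6 degrees (1.0 is 6 degrees). In form: [[[x, y, z, rx, ry, rz], ...]]. A call has exactly 8 rows; each row shifts and turns the commanded pose from where the row before left it, along the tool's axes as they then stand; what a row does not reach is not made up. A row lasts 1/12 s, in which the tool goes at most 41.7 mm and 7.16 degrees, less where a joint would pass 70% of its speed; a pose out of reach is approached as far as the arm can. A call is refused whole if a number of a shift passes 1 or a number of a turn 1, either way. A call with a gripper value outside its range is refused whole. "grip" is the finger opening in mm, from 0 to 85.4, set as the call begins (left out, the last holds). The fingers move at their own pace and stop on an object; "squeeze" is the grip in N (left out, the last holds). Time passes only in rows, so rows that do not move let the fingers close, or fill a call up. It gives the time, the measured TCP pose, the force, the opening and the grip force at its end, in the units of the state.
- monitor.get_obs(): the state, without advancing time (a new reading comes with each control period).
- imaging.snapshot(name): name is "side" or "top" or "wrist"; returns a dict with "img" (420x560x3 uint8, blue, green, red), "fovy" (degrees; the focal length in pixels is half the picture's height over the tangent of half this angle, whatever the lens; pixels are square), "cx", "cy" (the principal point, pixels), "eye" and "rotation" of the camera in the world; the wrist camera has in their place "T_tool_cam" (4x4, takes a point from camera to tool coordinates, whose origin is the TCP and whose axes are the flange's). Camera axes: x right, y down, z forward; pixel columns grow to the right and rows downward; lengths in m; the calibration is good to about 2 mm. A picture is of the moment at which its call begins: read the wrist's pose just before it. There is no depth.
- job.close_job(): hands the job in; it is judged then, once.
Trained networks look in the newest picture that a camera, given by its name, has taken for a name from the list of things; names that differ only in an ending like _2 or _b are one class to them, and where a whole thing is asked for, a point or a joint stands for the part that bears it (a point fixed in the world has none). Each returns a list of dicts, best first, with "score" (0 to 1); they miss things now and then, are a little off and sometimes report something else, mostly with a low value. They report only what shows in the picture. A call takes as long as a camera call.
- imaging.find_in(query, camera): "box" ([left, top, right, bottom] in pixels, round what is visible of it).
- imaging.landmark_of(query, camera): "at" ([column, row] in pixels: a listed point, or the origin of a listed thing).
The state is a dict: "t": time; "joint_positions": joint angles; "dq": joint speeds; "effort": joint torques, N m; "tcp_pos": TCP position; "eef_rot": TCP orientation; "contact_force": force on the tool from outside, world axes, zero at the start; "moment": the same for the moment, N m; "finger_gap": finger opening in m; "finger_force": force on a finger pad.
Only numpy, scipy, OpenCV 4.12 (cv2) and the standard library are available. Lean on these libraries where they do the work, as an engineer would, in place of code of your own. Each camera call takes 0.05 s, during which the arm holds its last target. There are 200 camera calls.

## Working session

There is one attempt and no reset: what is moved stays moved. The work goes in short steps, Python scripts to look and compute and a tool call to move; the robot and the scene stay as the last step left them, time stands still between calls to the robot, and variables do not carry over. Pictures are saved under pics/ and viewed, at most 10 in all, crops included, and the job is handed in when it is done.

Besides the shell and the picture viewer there is one more tool, called as name(argument=value, ...) on one line, values as JSON. step_arm: Moves the arm, as the interface text tells. Its arguments: {"type":"object","properties":{"commands":{"type":"array","items":{"type":"array","items":{"type":"array","items":{"type":"number"}}}},"grip":{"type":"number"},"squeeze":{"type":"number"}},"required":["commands"]}

```bash
mkdir -p pics; cat > h.py <<'E'
import numpy as np, cv2
from scipy.spatial.transform import Rotation as R
from cell import monitor, imaging, job
def cam(n):
    o=monitor.get_obs(); s=imaging.snapshot(n)
    f=s["img"].shape[0]/2/np.tan(np.radians(s["fovy"])/2)
    if n=="wrist":
        q=o["eef_rot"]; Rt=R.from_quat([q[1],q[2],q[3],q[0]]).as_matrix(); T=np.array(s["T_tool_cam"])
        eye=np.array(o["tcp_pos"])+Rt@T[:3,3]; rot=Rt@T[:3,:3]
    else: eye=np.array(s["eye"]); rot=np.array(s["rotation"])
    if rot.shape!=(3,3): rot=R.from_quat([*rot[1:],rot[0]]).as_matrix()
    return dict(img=s["img"],f=f,c=(s["cx"],s["cy"]),eye=eye,rot=rot)
def at_z(c,p,z):
    d=c["rot"]@np.array([(p[0]-c["c"][0])/c["f"],(p[1]-c["c"][1])/c["f"],1.0])
    return c["eye"]+d*(z-c["eye"][2])/d[2]
def proj(c,X):
    v=c["rot"].T@(np.asarray(X)-c["eye"]); return np.array(c["c"])+c["f"]*v[:2]/v[2]
E
cat > a.py <<'E'
from h import *
o=monitor.get_obs(); print(o["t"],o["tcp_pos"],o["eef_rot"])
for n in("top","side"):
    c=cam(n); cv2.imwrite(f"pics/{n}0.png",c["img"]); print(n,c["eye"].round(3),c["rot"].round(2).tolist(),c["f"])
    for q,z in(("big_mushroom",0),("small_mushroom",0),("wide_pocket",.03),("narrow_pocket",.03)):
        for r in imaging.landmark_of(q,n)[:2]: print(q,np.round(r["at"]),round(r["score"],2),at_z(c,r["at"],z).round(4))
        if "mush" in q:
            for r in imaging.find_in(q,n)[:2]: print("  box",np.round(r["box"]),round(r["score"],2))
E
python3 a.py
```

```text
0.0 [ 0.21911602 -0.50427322  0.40377899] [-2.46806501e-04 -2.03431907e-01  9.79088604e-01  9.50439783e-04]
top [0.409 0.045 1.159] [[-0.01, -1.0, 0.1], [-1.0, 0.01, -0.0], [0.0, -0.1, -1.0]] 546.6346759317172
big_mushroom [237. 181.] 0.66 [0.5865 0.1195 0.    ]
big_mushroom [384. 166.] 0.53 [ 0.6178 -0.1973  0.    ]
  box [217. 163. 249. 190.] 0.81
small_mushroom [138. 238.] 0.74 [0.4662 0.3297 0.    ]
  box [120. 230. 146. 247.] 0.79
wide_pocket [340. 200.] 0.76 [ 0.5394 -0.0968  0.03  ]
narrow_pocket [382. 168.] 0.76 [ 0.6082 -0.1853  0.03  ]
side [-0.02   0.83   0.722] [[-0.83, -0.32, 0.46], [-0.56, 0.48, -0.68], [-0.0, -0.82, -0.58]] 520.8692288217421
big_mushroom [238. 240.] 0.79 [0.5798 0.1313 0.    ]
  box [226. 205. 251. 243.] 0.96
small_mushroom [222. 314.] 0.83 [0.4658 0.3264 0.    ]
  box [210. 286. 229. 320.] 0.63
wide_pocket [304. 186.] 0.94 [ 0.5534 -0.0983  0.03  ]
narrow_pocket [301. 165.] 0.75 [ 0.6125 -0.1799  0.03  ]
```

View pics/top0.png

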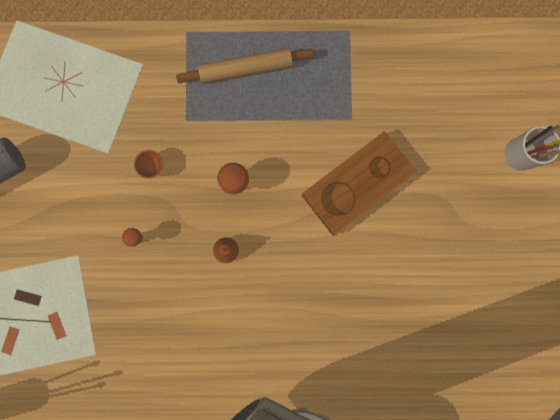

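View pics/side0.png

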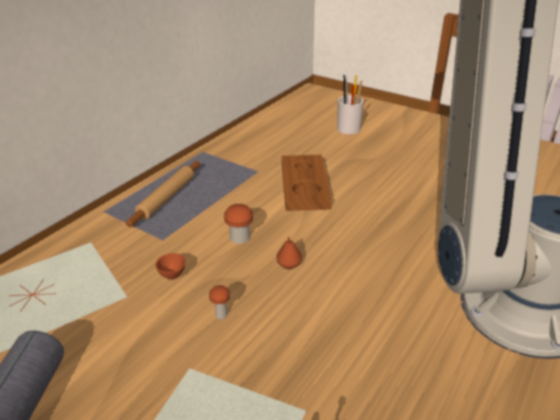

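The top view shows the big mushroom at (233,178), the small one at (132,237), the pear at (226,250) and the bowl at (148,164). The pockets are at (339,198) and (380,167), about 112 mm apart by my calibration, which fits. The side view agrees to about 1 cm. I'll turn the tool so the fingers lie along the stand, then move above the big mushroom.

```bash
cat >> h.py <<'E'
def plan(x,y,z,yaw=128):
    o=monitor.get_obs(); q=o["eef_rot"]; M=R.from_quat([q[1],q[2],q[3],q[0]])
    yw=np.degrees(np.arctan2(M.as_matrix()[1,1],M.as_matrix()[0,1])); turn=-((yaw-yw+90)%180-90)
    M2=M*R.from_euler("z",turn,degrees=True)
    d=np.array([x,y,z])-o["tcp_pos"]
    print("t",round(o["t"],2),"tcp",np.round(o["tcp_pos"],4),"yaw",yw.round(1),"turn z",round(turn/6,2),"| shift before turn",(M.inv().apply(d)/.03).round(2),"after",(M2.inv().apply(d)/.03).round(2),"tilt",M.as_matrix()[:2,2].round(4))
E
python3 -c "
from h import *
plan(.583,.125,.40)"
```

```text
t 0.7 tcp [ 0.2192 -0.5044  0.4047] yaw 113.5 turn z -2.42 | shift before turn [-19.48  14.41   0.16] after [-22.47   9.07   0.16] tilt [0. 0.]
```

step_arm(commands=[[[0, 0, 0, 0, 0, -0.8], [0, 0, 0, 0, 0, -0.8], [0, 0, 0, 0, 0, -0.82], [-0.9, 0.36, 0, 0, 0, 0], [-0.9, 0.36, 0, 0, 0, 0], [-0.9, 0.36, 0, 0, 0, 0], [-0.9, 0.36, 0, 0, 0, 0], [-0.9, 0.36, 0, 0, 0, 0]]], grip=85)

```text
t: 1.37
tcp_pos: [0.2926, -0.3776, 0.4048]
eef_rot: [0.0, -0.325, 0.946, -0.0]
contact_force: [-0.8, 0.2, 0.7]
finger_gap: 0.0849
finger_force: 0.0
```

step_arm(commands=[[[-0.9, 0.36, 0, 0, 0, 0], [-0.9, 0.36, 0, 0, 0, 0], [-0.9, 0.36, 0, 0, 0, 0], [-0.9, 0.36, 0, 0, 0, 0], [-0.9, 0.36, 0, 0, 0, 0], [-0.9, 0.36, 0, 0, 0, 0], [-0.9, 0.36, 0, 0, 0, 0], [-0.9, 0.36, 0, 0, 0, 0]]])

```text
t: 2.03
tcp_pos: [0.4097, -0.1764, 0.4049]
eef_rot: [0.0, -0.326, 0.946, -0.0]
contact_force: [0.7, -0.7, 0.1]
finger_gap: 0.0847
finger_force: 0.0
```

step_arm(commands=[[[-0.9, 0.36, 0, 0, 0, 0], [-0.9, 0.36, 0, 0, 0, 0], [-0.9, 0.36, 0, 0, 0, 0], [-0.9, 0.36, 0, 0, 0, 0], [-0.9, 0.36, 0, 0, 0, 0], [-0.9, 0.36, 0, 0, 0, 0], [-0.9, 0.36, 0, 0, 0, 0], [-0.9, 0.36, 0, 0, 0, 0]]])

```text
t: 2.7
tcp_pos: [0.5268, 0.0248, 0.4048]
eef_rot: [0.0, -0.326, 0.945, -0.0]
contact_force: [0.7, -0.6, -0.2]
finger_gap: 0.0851
finger_force: 0.0
```

step_arm(commands=[[[-0.9, 0.36, 0, 0, 0, 0], [-0.9, 0.36, 0, 0, 0, 0], [-0.9, 0.36, 0, 0, 0, 0], [-0.9, 0.36, 0, 0, 0, 0], [0, 0, 0, 0, 0, 0], [0, 0, 0, 0, 0, 0], [0, 0, 0, 0, 0, 0], [0, 0, 0, 0, 0, 0]]])

```text
t: 3.37
tcp_pos: [0.5845, 0.1232, 0.405]
eef_rot: [0.0, -0.325, 0.946, -0.0]
contact_force: [0.3, -0.1, -0.6]
finger_gap: 0.0852
finger_force: 0.0
```

```bash
cat > b.py <<'E'
from h import *
import sys
plan(.583,.125,.40)
c=cam("wrist"); cv2.imwrite("pics/"+sys.argv[1],c["img"]); print(c["eye"].round(3),c["rot"].round(2).tolist(),c["f"],c["c"])
for q,z in(("big_mushroom",0),("small_mushroom",0),("wide_pocket",.03),("narrow_pocket",.03)):
    for r in imaging.landmark_of(q,"wrist")[:2]: print(q,np.round(r["at"]),round(r["score"],2),at_z(c,r["at"],z).round(4))
    if "mush" in q:
        for r in imaging.find_in(q,"wrist")[:2]: print("  box",np.round(r["box"]),round(r["score"],2))
E
python3 b.py w1.png
```

```text
t 3.37 tcp [0.5845 0.1232 0.405 ] yaw 128.0 turn z -0.01 | shift before turn [0.   0.08 0.17] after [0.   0.08 0.17] tilt [ 0.0003 -0.    ]
[0.53  0.082 0.374] [[-0.61, 0.76, 0.21], [0.79, 0.59, 0.16], [-0.0, 0.27, -0.96]] 343.50274288175217 (279.0303745966846, 207.53025211131566)
big_mushroom [281. 176.] 0.66 [0.5837 0.1249 0.    ]
  box [247. 157. 312. 221.] 0.88
small_mushroom [490. 209.] 0.61 [0.4674 0.334  0.    ]
  box [482. 196. 543. 241.] 0.74
```

View pics/w1.png

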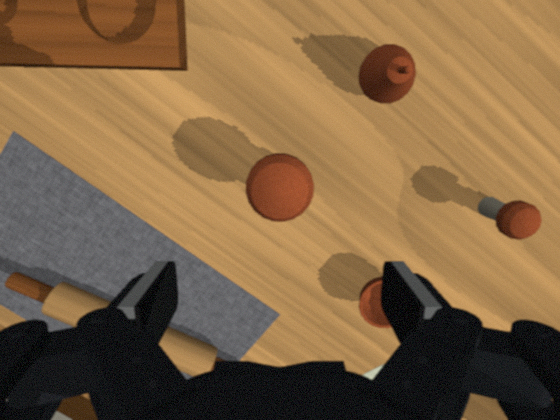

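The wrist view shows the big cap at (280,187), the pear at (387,73) and the small mushroom's cap at (518,219) with its foot near (488,207). I'll check the cap centre at its own height and plan the descent.

```bash
python3 - <<'E'
from h import *
c=cam("wrist")
print(at_z(c,(280,188),.06),at_z(c,(518,219),.053))
plan(.584,.125,.208)
E
```

```text
[0.58437047 0.12453902 0.06      ] [0.46697164 0.32775047 0.053     ]
t 3.77 tcp [0.5847 0.1236 0.4049] yaw 128.0 turn z -0.0 | shift before turn [-0.01  0.05  6.56] after [-0.01  0.05  6.56] tilt [0.0002 0.0001]
```

step_arm(commands=[[[0, 0.05, 0.7, 0, 0, 0], [0, 0, 0.7, 0, 0, 0], [0, 0, 0.7, 0, 0, 0], [0, 0, 0.7, 0, 0, 0], [0, 0, 0.7, 0, 0, 0], [0, 0, 0.7, 0, 0, 0], [0, 0, 0.7, 0, 0, 0], [0, 0, 0.6, 0, 0, 0]]])

```text
t: 4.43
tcp_pos: [0.5836, 0.1249, 0.2383]
eef_rot: [-0.0, -0.325, 0.946, 0.0]
contact_force: [0.3, -0.2, -0.3]
finger_gap: 0.085
finger_force: 0.0
```

step_arm(commands=[[[0, 0, 0.5, 0, 0, 0], [0, 0, 0.36, 0, 0, 0], [0, 0, 0.2, 0, 0, 0], [0, 0, 0, 0, 0, 0], [0, 0, 0, 0, 0, 0], [0, 0, 0, 0, 0, 0], [0, 0, 0, 0, 0, 0], [0, 0, 0, 0, 0, 0]]])

```text
t: 5.1
tcp_pos: [0.5842, 0.1252, 0.2087]
eef_rot: [0.001, -0.326, 0.946, 0.0]
contact_force: [-0.1, 0.1, -0.2]
finger_gap: 0.0852
finger_force: 0.0
```

step_arm(commands=[[[0, 0, 0, 0, 0, 0], [0, 0, 0, 0, 0, 0], [0, 0, 0, 0, 0, 0], [0, 0, 0, 0, 0, 0], [0, 0, 0, 0, 0, 0], [0, 0, 0, 0, 0, 0], [0, 0, 0, 0, 0, 0], [0, 0, 0, 0, 0, 0]]], grip=50, squeeze=35)

```text
t: 5.77
tcp_pos: [0.5842, 0.1251, 0.2086]
eef_rot: [0.001, -0.326, 0.945, -0.0]
contact_force: [0.2, -0.7, 5.7]
finger_gap: 0.0622
finger_force: 38.3
```

step_arm(commands=[[[0, 0, -0.1, 0, 0, 0], [0, 0, -0.2, 0, 0, 0], [0, 0, -0.3, 0, 0, 0], [0, 0, -0.5, 0, 0, 0], [0, 0, -0.6, 0, 0, 0], [0, 0, -0.6, 0, 0, 0], [0, 0, -0.5, 0, 0, 0], [0, 0, -0.3, 0, 0, 0]]], squeeze=45)

```text
t: 6.43
tcp_pos: [0.5842, 0.1251, 0.3034]
eef_rot: [0.001, -0.326, 0.945, 0.0]
contact_force: [0.9, 0.1, -1.3]
finger_gap: 0.0621
finger_force: 49.4
```

```bash
python3 b.py w2.png; python3 -c "
from h import *
o=monitor.get_obs();print(o['finger_gap'],o['contact_force'],o['moment'],o['finger_force'])
plan(.546,-.0975,.30)"
```

```text
t 6.43 tcp [0.5842 0.1251 0.3034] yaw 128.0 turn z 0.0 | shift before turn [ 0.02  0.02 -3.22] after [ 0.02  0.02 -3.22] tilt [0.0026 0.0009]
[0.53  0.084 0.272] [[-0.62, 0.76, 0.22], [0.79, 0.59, 0.16], [-0.0, 0.27, -0.96]] 343.50274288175217 (279.0303745966846, 207.53025211131566)
big_mushroom [276. 240.] 0.8 [0.6144 0.1455 0.    ]
  box [194. 199. 364. 365.] 0.66
small_mushroom [559. 235.] 0.58 [0.4652 0.3299 0.    ]
  box [547. 224. 560. 252.] 0.91
0.06187748869718841 [ 0.15490531 -0.31478955 -1.56113971] [-0.01106577 -0.05179541  0.01967336] 49.38991863782576
t 6.78 tcp [0.5836 0.125  0.2995] yaw 128.0 turn z -0.0 | shift before turn [ 5.55 -5.07 -0.01] after [ 5.55 -5.07 -0.01] tilt [-0.0024 -0.0008]
```

View pics/w2.png

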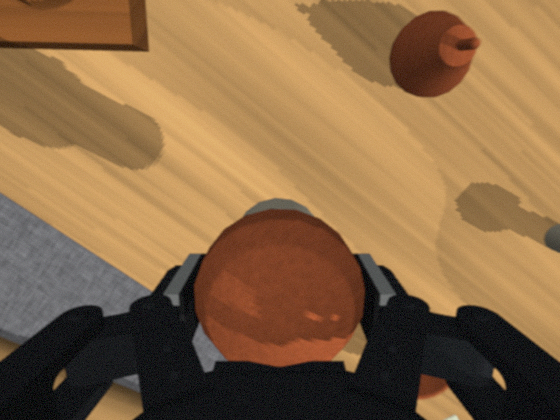

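The big mushroom hangs straight and centred between the pads, with its cap at (280,285). I'll carry it to just short of the wide pocket and look again.

step_arm(commands=[[[0.4, -0.5, -0.1, 0, 0, 0], [0.45, -0.7, -0.1, 0, 0, 0], [0.45, -0.7, -0.1, 0, 0, 0], [0.45, -0.7, -0.1, 0, 0, 0], [0.45, -0.7, 0, 0, 0, 0], [0.45, -0.7, 0, 0, 0, 0], [0.45, -0.65, 0, 0, 0, 0], [0.4, -0.4, 0, 0, 0, 0]]])

```text
t: 7.45
tcp_pos: [0.5945, -0.0608, 0.3118]
eef_rot: [-0.001, -0.325, 0.946, 0.0]
contact_force: [0.9, 1.0, -2.5]
finger_gap: 0.062
finger_force: 49.5
```

step_arm(commands=[[[0, 0, 0, 0, 0, 0], [0, 0, 0, 0, 0, 0], [0, 0, 0, 0, 0, 0], [0, 0, 0, 0, 0, 0], [0, 0, 0, 0, 0, 0], [0, 0, 0, 0, 0, 0], [0, 0, 0, 0, 0, 0], [0, 0, 0, 0, 0, 0]]])

```text
t: 8.12
tcp_pos: [0.5945, -0.0586, 0.3129]
eef_rot: [0.0, -0.326, 0.945, 0.0]
contact_force: [-0.3, -0.0, -1.6]
finger_gap: 0.0622
finger_force: 49.5
```

```bash
python3 b.py w3.png
```

```text
t 8.12 tcp [ 0.5945 -0.0586  0.3129] yaw 128.0 turn z 0.01 | shift before turn [-3.47  5.06 -2.9 ] after [-3.47  5.06 -2.9 ] tilt [0. 0.]
[ 0.54  -0.1    0.282] [[-0.62, 0.76, 0.21], [0.79, 0.59, 0.16], [-0.0, 0.27, -0.96]] 343.50274288175217 (279.0303745966846, 207.53025211131566)
big_mushroom [279. 241.] 0.62 [ 0.6264 -0.0336  0.    ]
  box [194. 200. 364. 369.] 0.82
wide_pocket [281. 122.] 0.65 [ 0.5452 -0.0948  0.03  ]
narrow_pocket [128. 124.] 0.97 [ 0.6135 -0.1799  0.03  ]
```

View pics/w3.png

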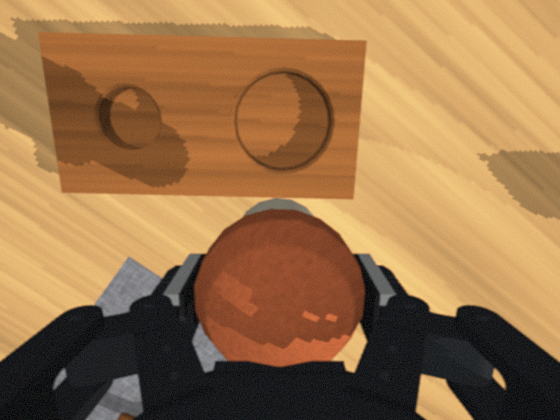

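The stand lies along the top, with the wide rim spanning columns 235–333 and rows 68–171, so centred near (284,120). The narrow rim is centred near (130,117). I'll check that these two points are 110 mm apart.

```bash
python3 - <<'E'
from h import *
c=cam("wrist")
w,n=at_z(c,(284,120),.03),at_z(c,(130,117),.03)
print(w,n,np.linalg.norm(w-n),[at_z(c,p,.03).round(4) for p in((235,120),(333,120),(284,68),(284,171))])
k=[at_z(c,p,.03) for p in((39,32),(366,41),(353,198),(62,192))]
print([np.linalg.norm(k[i]-k[i-1]).round(3) for i in range(4)]); m=np.mean(k,0); u=(n-w)/np.linalg.norm(n-w)
print("from block centre",m-u*.055,m+u*.055, np.degrees(np.arctan2(u[1],u[0])))
plan(w[0],w[1],.32)
E
```

```text
[ 0.54271739 -0.09454572  0.03      ] [ 0.60823093 -0.18184867  0.03      ] 0.10915048852747157 [array([ 0.5641, -0.122 ,  0.03  ]), array([ 0.5213, -0.0671,  0.03  ]), array([ 0.5157, -0.1158,  0.03  ]), array([ 0.5714, -0.072 ,  0.03  ])]
[np.float64(0.109), np.float64(0.218), np.float64(0.108), np.float64(0.219)]
from block centre [ 0.54428952 -0.09431625  0.03      ] [ 0.61031295 -0.18229867  0.03      ] -53.11484623575393
t 8.52 tcp [ 0.5944 -0.059   0.3129] yaw 128.0 turn z -0.0 | shift before turn [ 2.09  0.13 -0.24] after [ 2.09  0.13 -0.24] tilt [0. 0.]
```

Both pockets agree across methods: 109 mm apart, and the block measures 218×109 mm. Now over the wide pocket and down.

step_arm(commands=[[[0.3, 0.02, 0, 0, 0, 0], [0.4, 0.02, 0, 0, 0, 0], [0.45, 0.03, 0, 0, 0, 0], [0.45, 0.03, 0, 0, 0, 0], [0.3, 0.02, 0, 0, 0, 0], [0.17, 0, 0, 0, 0, 0], [0, 0, 0, 0, 0, 0], [0, 0, 0, 0, 0, 0]]])

```text
t: 9.18
tcp_pos: [0.5434, -0.0944, 0.3131]
eef_rot: [0.0, -0.325, 0.946, -0.0]
contact_force: [0.1, 1.1, -1.8]
finger_gap: 0.0622
finger_force: 49.5
```

step_arm(commands=[[[0, 0, 0.3, 0, 0, 0], [0, 0, 0.4, 0, 0, 0], [0, 0, 0.4, 0, 0, 0], [0, 0, 0.4, 0, 0, 0], [0, 0, 0.3, 0, 0, 0], [0, 0, 0.2, 0, 0, 0], [0, 0, 0, 0, 0, 0], [0, 0, 0, 0, 0, 0]]])

```text
t: 9.85
tcp_pos: [0.5435, -0.0943, 0.2527]
eef_rot: [-0.0, -0.326, 0.945, -0.0]
contact_force: [0.9, -0.3, -0.1]
finger_gap: 0.062
finger_force: 49.5
```

```bash
python3 - <<'E'
from h import *
plan(.5435,-.0945,.2195)
for n in ("side","wrist"):
    c=cam(n); im=c["img"]
    p=proj(c,[.5435,-.0945,.03]).astype(int); print(n,p)
    if n=="side": a=cv2.resize(im[p[1]-70:p[1]+50,p[0]-70:p[0]+70],(490,420),interpolation=cv2.INTER_CUBIC); 
cv2.imwrite("pics/s1.png",a)
E
```

```text
t 9.85 tcp [ 0.5435 -0.0943  0.2527] yaw 128.0 turn z 0.0 | shift before turn [ 0.   -0.01  1.11] after [ 0.   -0.01  1.11] tilt [-0.0004 -0.0003]
side [306 187]
wrist [278 231]
```

View pics/s1.png

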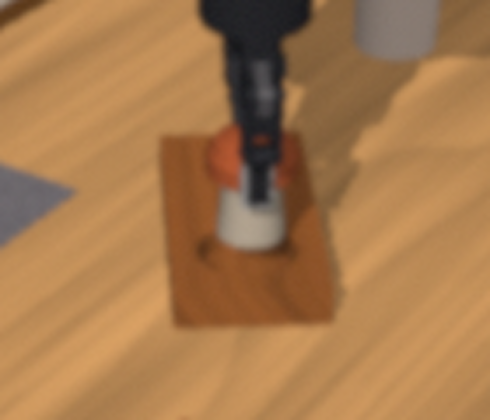

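The foot hangs centred over the wide pocket at about (250,235) in the crop. Next I'll lower it slowly until it touches.

step_arm(commands=[[[0, 0, 0.2, 0, 0, 0], [0, 0, 0.2, 0, 0, 0], [0, 0, 0.2, 0, 0, 0], [0, 0, 0.2, 0, 0, 0], [0, 0, 0.15, 0, 0, 0], [0, 0, 0.1, 0, 0, 0], [0, 0, 0.05, 0, 0, 0], [0, 0, 0, 0, 0, 0]]])

```text
t: 10.62
tcp_pos: [0.5432, -0.0944, 0.2195]
eef_rot: [-0.0, -0.326, 0.946, 0.0]
contact_force: [-0.9, 0.1, -1.4]
finger_gap: 0.062
finger_force: 49.5
```

step_arm(commands=[[[0, 0, 0.02, 0, 0, 0], [0, 0, 0, 0, 0, 0], [0, 0, 0, 0, 0, 0], [0, 0, 0, 0, 0, 0], [0, 0, 0, 0, 0, 0], [0, 0, 0, 0, 0, 0], [0, 0, 0, 0, 0, 0], [0, 0, 0, 0, 0, 0]]])

```text
t: 11.28
tcp_pos: [0.5433, -0.0943, 0.2193]
eef_rot: [0.0, -0.326, 0.946, 0.0]
contact_force: [0.2, 0.5, -1.1]
finger_gap: 0.062
finger_force: 49.5
```

step_arm(commands=[[[0, 0, 0.02, 0, 0, 0], [0, 0, 0, 0, 0, 0], [0, 0, 0.02, 0, 0, 0], [0, 0, 0, 0, 0, 0], [0, 0, 0, 0, 0, 0], [0, 0, 0, 0, 0, 0], [0, 0, 0, 0, 0, 0], [0, 0, 0, 0, 0, 0]]])

```text
t: 11.95
tcp_pos: [0.5434, -0.0943, 0.2186]
eef_rot: [0.0, -0.326, 0.945, -0.0]
contact_force: [-1.4, 0.6, 4.6]
finger_gap: 0.0618
finger_force: 50.2
```

step_arm(commands=[[[0, 0, 0, 0, 0, 0], [0, 0, 0, 0, 0, 0], [0, 0, 0, 0, 0, 0], [0, 0, 0, 0, 0, 0], [0, 0, 0, 0, 0, 0], [0, 0, 0, 0, 0, 0], [0, 0, 0, 0, 0, 0], [0, 0, 0, 0, 0, 0]]], grip=82, squeeze=20)

```text
t: 12.62
tcp_pos: [0.5433, -0.0944, 0.2181]
eef_rot: [-0.0, -0.326, 0.946, 0.0]
contact_force: [0.3, -0.7, 0.9]
finger_gap: 0.0817
finger_force: 0.0
```

step_arm(commands=[[[0, 0, -0.2, 0, 0, 0], [0, 0, -0.4, 0, 0, 0], [0, 0, -0.6, 0, 0, 0], [0, 0, -0.8, 0, 0, 0], [0, 0, -0.8, 0, 0, 0], [0, 0, -0.7, 0, 0, 0], [0, 0, -0.5, 0, 0, 0], [0, 0, -0.2, 0, 0, 0]]])

```text
t: 13.28
tcp_pos: [0.5437, -0.0945, 0.3474]
eef_rot: [0.002, -0.326, 0.945, -0.001]
contact_force: [-0.3, 0.1, -0.1]
finger_gap: 0.082
finger_force: 0.0
```

```bash
python3 - <<'E'
from h import *
plan(.466,.329,.36)
c=cam("wrist"); W=[.5435,-.0945]
print("top centre px expected",proj(c,W+[.07]))
print([(np.round(r["box"]),r["score"]) for r in imaging.find_in("big_mushroom","wrist")[:2]])
cv2.imwrite("pics/w4.png",c["img"])
E
```

```text
t 13.28 tcp [ 0.5437 -0.0945  0.3474] yaw 128.0 turn z 0.0 | shift before turn [-6.66 12.71 -0.44] after [-6.65 12.72 -0.44] tilt [ 0.005  -0.0003]
top centre px expected [280.08195143 205.55332181]
[(array([240., 161., 324., 244.]), 0.79)]
```

View pics/w4.png

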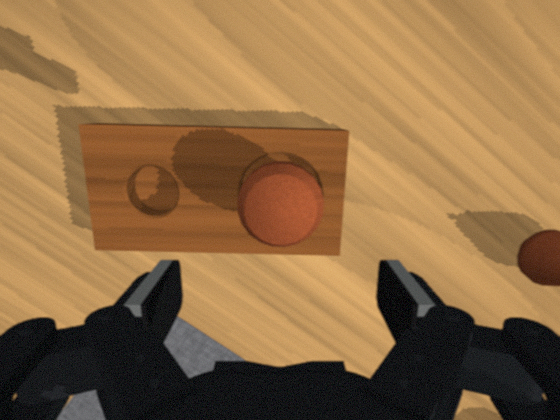

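The big mushroom stands upright in the wide pocket, its cap centre at (281,203) against (280,205) expected. Next is the small one.

step_arm(commands=[[[-0.4, 0.8, 0, 0, 0, 0], [-0.42, 0.8, 0, 0, 0, 0], [-0.42, 0.8, 0, 0, 0, 0], [-0.42, 0.8, 0, 0, 0, 0], [-0.42, 0.8, 0, 0, 0, 0], [-0.42, 0.8, 0, 0, 0, 0], [-0.42, 0.8, 0, 0, 0, 0], [-0.42, 0.8, 0, 0, 0, 0]]], grip=70)

```text
t: 14.05
tcp_pos: [0.5032, 0.1198, 0.3425]
eef_rot: [-0.001, -0.326, 0.946, -0.0]
contact_force: [0.1, -0.2, 0.4]
finger_gap: 0.0698
finger_force: 0.0
```

step_arm(commands=[[[-0.42, 0.8, 0, 0, 0, 0], [-0.42, 0.8, 0, 0, 0, 0], [-0.42, 0.8, 0, 0, 0, 0], [-0.42, 0.8, 0, 0, 0, 0], [-0.42, 0.8, 0, 0, 0, 0], [-0.42, 0.8, 0, 0, 0, 0], [-0.42, 0.8, 0, 0, 0, 0], [-0.4, 0.72, 0, 0, 0, 0]]])

```text
t: 14.72
tcp_pos: [0.4654, 0.3311, 0.3423]
eef_rot: [-0.001, -0.326, 0.945, -0.0]
contact_force: [-0.1, -0.1, 0.2]
finger_gap: 0.07
finger_force: 0.0
```

step_arm(commands=[[[0, 0, 0, 0, 0, 0], [0, 0, 0, 0, 0, 0], [0, 0, 0, 0, 0, 0], [0, 0, 0, 0, 0, 0], [0, 0, 0, 0, 0, 0], [0, 0, 0, 0, 0, 0], [0, 0, 0, 0, 0, 0], [0, 0, 0, 0, 0, 0]]])

```text
t: 15.38
tcp_pos: [0.4664, 0.3294, 0.3442]
eef_rot: [0.0, -0.325, 0.946, 0.0]
contact_force: [0.6, 0.8, -0.5]
finger_gap: 0.0699
finger_force: 0.0
```

```bash
python3 b.py w5.png; python3 - <<'E'
from h import *
c=cam("wrist")
for r in imaging.find_in("small_mushroom","wrist")[:1]:
    b=r["box"]; X=at_z(c,((b[0]+b[2])/2,(b[1]+b[3])/2),.052); print(b,X); plan(X[0],X[1],.202)
E
```

```text
t 15.38 tcp [0.4664 0.3294 0.3442] yaw 128.0 turn z -0.01 | shift before turn [ 1.13 -7.76 -1.86] after [ 1.13 -7.76 -1.86] tilt [0.0001 0.0002]
[0.412 0.288 0.313] [[-0.61, 0.76, 0.21], [0.79, 0.59, 0.16], [-0.0, 0.27, -0.96]] 343.50274288175217 (279.0303745966846, 207.53025211131566)
small_mushroom [285. 188.] 0.87 [0.4631 0.3337 0.    ]
  box [261. 177. 305. 227.] 0.98
[258.2, 177.6, 304.0, 224.5] [0.4644616  0.33065418 0.052     ]
t 15.83 tcp [0.4663 0.3298 0.3441] yaw 128.0 turn z 0.0 | shift before turn [0.03 0.06 4.74] after [0.03 0.06 4.74] tilt [0. 0.]
```

View pics/w5.png

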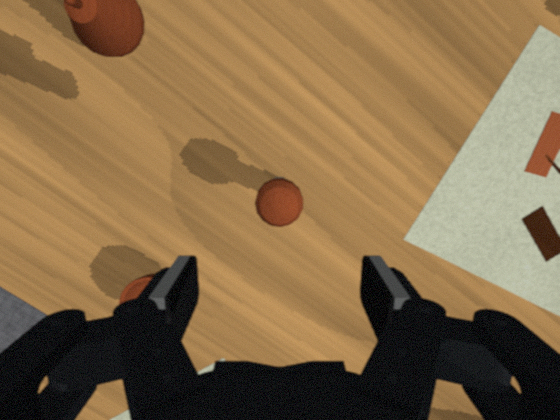

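The small cap is at (279,202), between the open pads, and the bowl at (140,292) is clear of the fingers. Descending to grip it.

step_arm(commands=[[[0.03, 0.04, 0.5, 0, 0, 0], [0, 0, 0.7, 0, 0, 0], [0, 0, 0.8, 0, 0, 0], [0, 0, 0.8, 0, 0, 0], [0, 0, 0.7, 0, 0, 0], [0, 0, 0.6, 0, 0, 0], [0, 0, 0.4, 0, 0, 0], [0, 0, 0.2, 0, 0, 0]]])

```text
t: 16.5
tcp_pos: [0.4643, 0.3297, 0.2011]
eef_rot: [-0.001, -0.325, 0.946, -0.001]
contact_force: [0.1, -0.7, 0.4]
finger_gap: 0.0701
finger_force: 0.0
```

step_arm(commands=[[[0, 0, 0.04, 0, 0, 0], [0, 0, 0, 0, 0, 0], [0, 0, 0, 0, 0, 0], [0, 0, 0, 0, 0, 0], [0, 0, 0, 0, 0, 0], [0, 0, 0, 0, 0, 0], [0, 0, 0, 0, 0, 0], [0, 0, 0, 0, 0, 0]]], grip=50)

```text
t: 17.17
tcp_pos: [0.4648, 0.3301, 0.2021]
eef_rot: [0.0, -0.326, 0.946, 0.0]
contact_force: [0.4, 1.0, 0.1]
finger_gap: 0.0499
finger_force: 0.0
```

step_arm(commands=[[[0, 0, 0, 0, 0, 0], [0, 0, 0, 0, 0, 0], [0, 0, 0, 0, 0, 0], [0, 0, 0, 0, 0, 0], [0, 0, 0, 0, 0, 0], [0, 0, 0, 0, 0, 0], [0, 0, 0, 0, 0, 0], [0, 0, 0, 0, 0, 0]]], grip=28, squeeze=25)

```text
t: 17.83
tcp_pos: [0.4649, 0.3302, 0.2021]
eef_rot: [0.0, -0.326, 0.946, 0.0]
contact_force: [-0.3, -0.4, 2.2]
finger_gap: 0.036
finger_force: 25.0
```

step_arm(commands=[[[0, 0, -0.1, 0, 0, 0], [0, 0, -0.2, 0, 0, 0], [0, 0, -0.4, 0, 0, 0], [0, 0, -0.7, 0, 0, 0], [0, 0, -0.8, 0, 0, 0], [0, 0, -0.8, 0, 0, 0], [0, 0, -0.5, 0, 0, 0], [0, 0, -0.2, 0, 0, 0]]])

```text
t: 18.5
tcp_pos: [0.4652, 0.3303, 0.316]
eef_rot: [0.002, -0.326, 0.945, 0.001]
contact_force: [-0.3, -0.1, -0.6]
finger_gap: 0.0363
finger_force: 25.1
```

```bash
python3 - <<'E'
from h import *
plan(.6095,-.182,.325)
c=cam("wrist"); cv2.imwrite("pics/w6.png",c["img"])
E
```

```text
t 18.5 tcp [0.4652 0.3303 0.316 ] yaw 128.0 turn z 0.0 | shift before turn [  6.73 -16.42  -0.33] after [  6.72 -16.42  -0.33] tilt [0.0034 0.003 ]
```

View pics/w6.png

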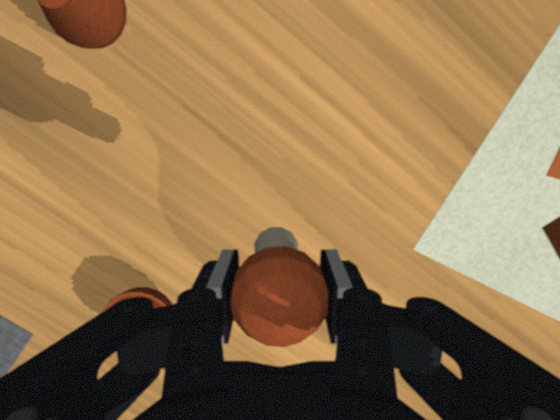

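The small mushroom is held upright, cap at (279,296) and foot showing at (276,240). Carrying it to the narrow pocket.

step_arm(commands=[[[0.15, -0.4, -0.3, 0, 0, 0], [0.31, -0.75, -0.3, 0, 0, 0], [0.31, -0.75, -0.3, 0, 0, 0], [0.31, -0.75, 0, 0, 0, 0], [0.31, -0.75, 0, 0, 0, 0], [0.31, -0.75, 0, 0, 0, 0], [0.31, -0.75, 0, 0, 0, 0], [0.31, -0.75, 0, 0, 0, 0]]], squeeze=30)

```text
t: 19.22
tcp_pos: [0.5141, 0.1519, 0.3387]
eef_rot: [-0.001, -0.325, 0.946, -0.0]
contact_force: [1.3, -0.4, -0.9]
finger_gap: 0.0359
finger_force: 30.0
```

step_arm(commands=[[[0.31, -0.75, 0, 0, 0, 0], [0.31, -0.75, 0, 0, 0, 0], [0.31, -0.75, 0, 0, 0, 0], [0.31, -0.75, 0, 0, 0, 0], [0.31, -0.75, 0, 0, 0, 0], [0.31, -0.75, 0, 0, 0, 0], [0.31, -0.75, 0, 0, 0, 0], [0.31, -0.75, 0, 0, 0, 0]]])

```text
t: 19.88
tcp_pos: [0.5662, -0.0357, 0.3386]
eef_rot: [-0.001, -0.325, 0.946, 0.0]
contact_force: [0.7, 0.6, -0.5]
finger_gap: 0.036
finger_force: 30.0
```

step_arm(commands=[[[0.31, -0.75, 0, 0, 0, 0], [0.31, -0.75, 0, 0, 0, 0], [0.31, -0.75, 0, 0, 0, 0], [0.31, -0.75, 0, 0, 0, 0], [0.31, -0.75, 0, 0, 0, 0], [0.31, -0.75, 0, 0, 0, 0], [0.06, -0.27, 0, 0, 0, 0], [0, 0, 0, 0, 0, 0]]])

```text
t: 20.55
tcp_pos: [0.6091, -0.1844, 0.338]
eef_rot: [-0.001, -0.324, 0.946, 0.001]
contact_force: [0.0, 1.7, -0.4]
finger_gap: 0.0358
finger_force: 30.1
```

step_arm(commands=[[[0, 0, 0, 0, 0, 0], [0, 0, 0, 0, 0, 0], [0, 0, 0, 0, 0, 0], [0, 0, 0, 0, 0, 0], [0, 0, 0, 0, 0, 0], [0, 0, 0, 0, 0, 0], [0, 0, 0, 0, 0, 0], [0, 0, 0, 0, 0, 0]]])

```text
t: 21.22
tcp_pos: [0.6092, -0.182, 0.3399]
eef_rot: [0.0, -0.326, 0.945, -0.0]
contact_force: [0.2, 0.2, 0.0]
finger_gap: 0.0362
finger_force: 30.1
```

```bash
python3 - <<'E'
from h import *
plan(.6095,-.182,.2125)
o=monitor.get_obs(); print(o["finger_gap"],o["finger_force"])
c=cam("wrist"); cv2.imwrite("pics/w7.png",c["img"])
for r in imaging.landmark_of("narrow_pocket","wrist")[:1]: print(r,at_z(c,r["at"],.03))
print(proj(c,[.6095,-.182,.03]))
E
```

```text
t 21.22 tcp [ 0.6092 -0.182   0.3399] yaw 128.0 turn z 0.0 | shift before turn [-0.01 -0.01  4.25] after [-0.01 -0.01  4.25] tilt [ 0.0001 -0.    ]
0.0361811553987504 30.07319816679228
{'at': [277.3, 198.0], 'score': 0.69} [ 0.61091058 -0.18230995  0.03      ]
[278.63124421 196.92935343]
```

step_arm(commands=[[[0, 0, 0.3, 0, 0, 0], [0, 0, 0.5, 0, 0, 0], [0, 0, 0.6, 0, 0, 0], [0, 0, 0.6, 0, 0, 0], [0, 0, 0.4, 0, 0, 0], [0, 0, 0.2, 0, 0, 0], [0, 0, 0.1, 0, 0, 0], [0, 0, 0.1, 0, 0, 0]]])

```text
t: 21.98
tcp_pos: [0.6094, -0.1823, 0.2559]
eef_rot: [0.0, -0.326, 0.946, -0.0]
contact_force: [0.5, -0.1, 0.4]
finger_gap: 0.0358
finger_force: 30.1
```

step_arm(commands=[[[0, 0, 0.2, 0, 0, 0], [0, 0, 0.2, 0, 0, 0], [0, 0, 0.2, 0, 0, 0], [0, 0, 0.2, 0, 0, 0], [0, 0, 0.2, 0, 0, 0], [0, 0, 0.2, 0, 0, 0], [0, 0, 0.1, 0, 0, 0], [0, 0, 0.05, 0, 0, 0]]])

```text
t: 22.65
tcp_pos: [0.6091, -0.1821, 0.2145]
eef_rot: [-0.001, -0.326, 0.946, 0.0]
contact_force: [0.1, -0.6, -0.7]
finger_gap: 0.0359
finger_force: 30.1
```

step_arm(commands=[[[0, 0, 0.05, 0, 0, 0], [0, 0, 0, 0, 0, 0], [0, 0, 0.03, 0, 0, 0], [0, 0, 0, 0, 0, 0], [0, 0, 0, 0, 0, 0], [0, 0, 0, 0, 0, 0], [0, 0, 0, 0, 0, 0], [0, 0, 0, 0, 0, 0]]])

```text
t: 23.32
tcp_pos: [0.6093, -0.1822, 0.2131]
eef_rot: [0.0, -0.326, 0.946, -0.0]
contact_force: [0.2, 0.0, -1.2]
finger_gap: 0.036
finger_force: 30.1
```

step_arm(commands=[[[0, 0, 0.02, 0, 0, 0], [0, 0, 0, 0, 0, 0], [0, 0, 0.02, 0, 0, 0], [0, 0, 0, 0, 0, 0], [0, 0, 0.01, 0, 0, 0], [0, 0, 0, 0, 0, 0], [0, 0, 0, 0, 0, 0], [0, 0, 0, 0, 0, 0]]])

```text
t: 23.98
tcp_pos: [0.6093, -0.1821, 0.2121]
eef_rot: [0.0, -0.326, 0.945, -0.0]
contact_force: [-2.6, 1.1, 4.7]
finger_gap: 0.0365
finger_force: 30.4
```

Contact came at the height expected for the pocket floor, so I'll let go and rise.

step_arm(commands=[[[0, 0, 0, 0, 0, 0], [0, 0, 0, 0, 0, 0], [0, 0, 0, 0, 0, 0], [0, 0, 0, 0, 0, 0], [0, 0, 0, 0, 0, 0], [0, 0, 0, 0, 0, 0], [0, 0, 0, 0, 0, 0], [0, 0, 0, 0, 0, 0]]], grip=56, squeeze=20)

```text
t: 24.65
tcp_pos: [0.6092, -0.1822, 0.2114]
eef_rot: [-0.0, -0.326, 0.946, -0.0]
contact_force: [-1.1, -0.4, -0.0]
finger_gap: 0.0559
finger_force: 0.0
```

step_arm(commands=[[[0, 0, -0.2, 0, 0, 0], [0, 0, -0.4, 0, 0, 0], [0, 0, -0.6, 0, 0, 0], [0, 0, -0.8, 0, 0, 0], [0, 0, -0.8, 0, 0, 0], [0, 0, -0.8, 0, 0, 0], [0, 0, -0.5, 0, 0, 0], [0, 0, -0.2, 0, 0, 0]]])

```text
t: 25.32
tcp_pos: [0.6096, -0.1824, 0.3443]
eef_rot: [0.002, -0.326, 0.945, -0.001]
contact_force: [-0.2, -0.6, 0.4]
finger_gap: 0.0561
finger_force: 0.0
```

step_arm(commands=[[[0, 0, 0, 0, 0, 0], [0, 0, 0, 0, 0, 0], [0, 0, 0, 0, 0, 0], [0, 0, 0, 0, 0, 0], [0, 0, 0, 0, 0, 0], [0, 0, 0, 0, 0, 0], [0, 0, 0, 0, 0, 0], [0, 0, 0, 0, 0, 0]]])

```text
t: 25.98
tcp_pos: [0.6092, -0.1822, 0.3403]
eef_rot: [-0.0, -0.326, 0.946, 0.0]
contact_force: [-0.5, -0.6, -0.1]
finger_gap: 0.0563
finger_force: 0.0
```

```bash
python3 - <<'E'
from h import *
c=cam("wrist"); s=cam("side"); p=proj(s,[.577,-.14,.05]).astype(int)
a=cv2.resize(s["img"][p[1]-50:p[1]+50,p[0]-32:p[0]+32],(256,400),interpolation=cv2.INTER_CUBIC)
cv2.imwrite("pics/end.png",np.hstack([cv2.resize(c["img"],(533,400)),a]))
print(proj(c,[.5435,-.0945,.07])*.952,proj(c,[.6095,-.182,.062])*.952)
E
```

```text
[409.16008003 202.49979552] [265.18542057 197.35161313]
```

View pics/end.png

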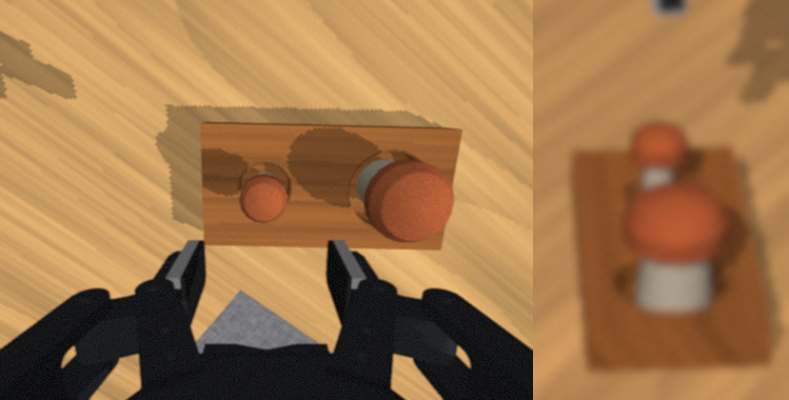

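Both mushrooms stand upright in their pockets. The small cap is at (264,199) and the big at (409,202), each within 2 px of where it should be, and the gripper is clear of both.

```bash
python3 -c "
from cell import job
print(job.close_job())"
```

```text
the job is handed in; nothing more can be done
None
```

Both mushrooms are standing upright on their pocket floors, the big one in the wide pocket and the small one in the narrow pocket, and the job was handed in at about 26 s.

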